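Hold a specimen down in the grinding holder while its screw is tightened

TASK

Load the last place of the grinding holder: take the larger of the two mounted specimens that stand loose on the white tile and lower it, same side down, into the holder's one empty hole, then press it down against the sprung lifter until it sits fully home on the levelling plate. Be the third hand for the colleague who will tighten its clamping screw: keep it pressed home with a steady push of about 15 N, without ramming it, and finish while still pressing. Leave the other things on the bench where they lie.

Things in the scene. Friction and masses are not known exactly. Their poses are not given: they have to be found in the camera images.
- puck_center (a point): centre of the larger loose specimen: a plain black resin cylinder, 30 mm in diameter and 24 mm high, about 40 g, standing upright with its prepared face down on a white ceramic tile (110 x 150 x 6 mm) on the bench to the left of the holder; this point lies half-way up, 12 mm under its top and 18 mm above the bench
- puck: the same loose specimen; origin at the centre of its upper end as it stands, z axis pointing DOWN along the cylinder
- stand: round loading stand with the grinding holder on it (fixed): a grey metal disc 156 mm wide, top 32 mm above the bench. Origin on its axis at bench level. Four holes 50 mm from the axis, 90 degrees apart: the empty one at +x, the others hold clamped specimens standing 8 to 12 mm above the disc. A 22 mm boss on the axis stands 8 mm and two 8 mm pins at the rim stand 4 mm above the disc
- hole (a point): centre of the mouth of the empty hole, level with the holder disc's top face, 32 mm above the bench; x axis points radially outward from the disc's axis, z up. The hole is 33 mm wide, with a 1.5 mm chamfer, and goes through the 10 mm disc
- seat (a point): the point on the levelling plate straight under the empty hole, 12 mm below the hole's mouth, 20 mm above the bench; z up. A specimen that is home has its lower end on this plane and its top 12 mm above the disc, which is all that fingers can then hold
- plate: the fixed round steel levelling plate under the holder disc; its flat top is the datum, 20 mm above the bench; origin on the disc's axis at the plate's underside
- lifter (a joint): travel of the sprung lifter, a white 18 mm pin in the middle of the empty hole: 0 m = raised, top 5 mm above the levelling plate, so a specimen set in the hole stands 17 mm above the disc; 0.005 m = flush with the plate, specimen home. It gives from 2.5 N, takes 7 N when flush and lifts the specimen again when let go; beyond flush the push goes into the rigid plate
- small_puck: the smaller black specimen, 25 mm in diameter and 16 mm high, on the same tile, 64 mm or more from the larger one (either side); leave alone; origin at the centre of its underside
- hexkey: the colleague's black hex key, 33 x 85 x 5 mm, lying flat on the bench near the front edge, right of the holder; leave alone; origin at the centre of its underside
- dish: clear shallow dish, 60 mm wide and 14 mm high, behind the holder; leave alone; origin at the centre of its underside
- jar: round jar with lid, 47 mm wide and 36 mm high, behind the holder; leave alone; origin at the centre of its underside

How it is judged:
By the outcome, as a careful person would: the job done as asked, in the order asked, and still so for the second after the job is handed in, while the arm keeps its last pose, push and grip.
It also fails if it takes over 58 s, if anything falls off the work surface, if the arm or the gripper's body presses on something with over 40 N, if the wrist force passes 120 N, or if a joint passes its speed limit or range.

ROBOT

A 6-joint arm with a two-finger parallel gripper is mounted at the origin on a cart in front of the work surface, level with it; the furniture and walls round the work are solid. World frame = base frame: x ahead of the robot, y to its left, z up, the work surface at z = 0. Lengths are in m, angles in rad, forces in N, time in s.
With the tool pointing down it reaches from about 0.3 to 0.875 m from the base axis. Payload 6.4 kg.
Tool frame: the origin (TCP) lies midway between the tips of the shut fingers; the grasp point (between the pads) lies 19 mm behind it; z points along the fingers, y is the direction in which the jaws open and shut (so a half turn about z gives the same grasp; the last joint's range is limited). The gripper opens to 85 mm and grips with 20 to 120 N. Pads are 22 mm wide; open, the fingers measure 114 mm over their backs; the gripper's body (76 mm by 85 mm) begins 54 mm behind the grasp point. The pads swing forward as they close: fully open they stand 13 mm farther back than shut.
Start: joints at [-1.45, 0.181, 1.607, -0, 1.354, -0.206], TCP at [0.185, -0.545, 0.194] pointing down, gripper open.
Joint ranges: [-2.99, 2.99], [-0.89, 2.07], [0.3, 2.58], [-1.14, 4.28], [0, 2.63], [-3.12, 3.12]. Speed limits (rad/s): [2.57, 2.57, 3.01, 3.14, 3.14, 3.14].

INTERFACE

Orientations are given as a unit quaternion [w, x, y, z].
In Python, from bench import ctrl gives the robot as it stands. The module is installed in compiled form; this text tells all that it offers.
- The arm moves only by the tool arm_command, never from a script. Its argument "plan" is one flat list of numbers, 4 for each row, row after row: the shift along the tool's x, y, z in mm, then the turn about the tool's z in rad. A call has 1 to 20 rows; each row shifts and turns the commanded pose from where the row before left it, along the tool's axes as they then stand; what a row does not reach is not made up. A row lasts 1/10 s, in which the tool goes at most 50 mm and 8.59 degrees, less where a joint would pass 70% of its speed; a pose out of reach is approached as far as the arm can. A call is refused whole if a number of a shift passes 50 or a number of a turn 0.15, either way. A call with a gripper value outside its range is refused whole. "grip" is the opening, from 0 (shut) to 1 (fully open), set as the call begins (left out, the last holds). The fingers move at their own pace and stop on an object; the grip force is fixed at half the most. Time passes only in rows, so rows that do not move let the fingers close. It gives the time, the measured TCP pose, the force and the opening at its end, in the units of the state.
- ctrl.get_obs(): the state, without advancing time (a new reading comes with each control period).
- ctrl.camera(name): name is "scene" or "top"; returns a dict with "color" (384x512x3 uint8, red, green, blue), "camera_matrix" (3x3 intrinsics, pixels), "eye" and "attitude" of the camera in the world. Camera axes: x right, y up, looking along -z (the intrinsics and any distortion apply to the point x, -y, -z); pixel columns grow to the right and rows downward; lengths in m; the calibration is good to about 2 mm. A picture is of the moment at which its call begins. There is no depth.
- ctrl.hand_in(): hands the job in, once; it reports no verdict.
The state is a dict: "time_s": time; "q": joint angles; "dq": joint speeds; "joint_efforts": joint torques, N m; "eef_pos": TCP position; "eef_rot": TCP orientation; "wrist_force": force on the tool from outside, world axes, zero at the start; "torque": the same for the moment, N m; "opening": opening from 0.0 (shut) to 1.0 (fully open).
Only numpy, scipy, OpenCV 4.12 (cv2) and the standard library are available. Lean on these libraries where they do the work, as an engineer would, in place of code of your own. Each camera call takes 0.05 s, during which the arm holds its last target. There are 200 camera calls.

## Working session

There is one attempt and no reset: what is moved stays moved. The work goes in short steps, Python scripts to look and compute and a tool call to move; the robot and the scene stay as the last step left them, time stands still between calls to the robot, and variables do not carry over. Pictures are saved under pics/ and viewed, about 8 in all and at most 12, crops included, and the job is handed in when it is done.

Besides the shell and the picture viewer there is one more tool, called by a JSON object that holds its "name" and its "arguments". arm_command: Moves the arm, as the interface text tells. Its arguments: {"type":"object","properties":{"plan":{"type":"array","items":{"type":"number"}},"grip":{"type":"number"}},"required":["plan"]}

```bash
mkdir -p pics; cat > h.py <<'E'
import numpy as np, cv2
from bench import ctrl
def rot(a):
    a=np.array(a,float)
    if a.shape==(3,3): return a
    from scipy.spatial.transform import Rotation as R
    return R.from_quat([a[1],a[2],a[3],a[0]]).as_matrix()
def ray(c,u,v,z):
    K=np.array(c["camera_matrix"]);d=np.linalg.solve(K,[u,v,1]);d=rot(c["attitude"])@(d*[1,-1,-1])
    e=np.array(c["eye"]);return e+d*(z-e[2])/d[2]
def proj(c,p):
    q=rot(c["attitude"]).T@(np.array(p)-c["eye"]);q=q*[1,-1,-1];w=np.array(c["camera_matrix"])@q;return w[:2]/w[2]
def snap(n,f):
    c=ctrl.camera(n);cv2.imwrite("pics/"+f,c["color"][:,:,::-1]);return c
E
python3 - <<'E'
from h import *
for n in("top","scene"):
    c=snap(n,n+"0.png");print({k:v for k,v in c.items() if k!="color"})
o=ctrl.get_obs();print(o)
E
```

```text
{'camera_matrix': array([[426.21702022,   0.        , 253.96056094],
       [  0.        , 426.21702022, 187.23690718],
       [  0.        ,   0.        ,   1.        ]]), 'eye': array([0.41636051, 0.08067368, 1.16799478]), 'attitude': array([-0.70004166, -0.04218156,  0.04535567,  0.71141075])}
{'camera_matrix': array([[467.59160115,   0.        , 254.35245401],
       [  0.        , 467.59160115, 192.2313273 ],
       [  0.        ,   0.        ,   1.        ]]), 'eye': array([-0.0088455 ,  0.57912483,  0.92907685]), 'attitude': array([-0.39492781, -0.14428547,  0.32509449,  0.84706983])}
{'time_s': 0.1, 'q': array([-1.45030903e+00,  1.81449767e-01,  1.60790334e+00, -7.18311027e-06,
        1.35376811e+00, -2.06303513e-01]), 'dq': array([-0.00026289, -0.00291003, -0.00237692, -0.00065971, -0.0002822 ,
        0.00115148]), 'joint_efforts': array([-4.77059457e-04, -4.45882738e+01, -3.52239597e+01, -2.72424923e-04,
        4.13081449e-03,  5.39706707e-05]), 'eef_pos': array([ 0.18452414, -0.54401877,  0.19318607]), 'eef_rot': array([-7.63732090e-04,  9.86680230e-01,  1.62670034e-01,  2.92804849e-05]), 'wrist_force': array([ 0.26951904, -0.21341995, -0.40443619]), 'torque': array([-0.03243879, -0.03011372,  0.01914562]), 'opening': 1.0016521217780645}
```

View pics/top0.png

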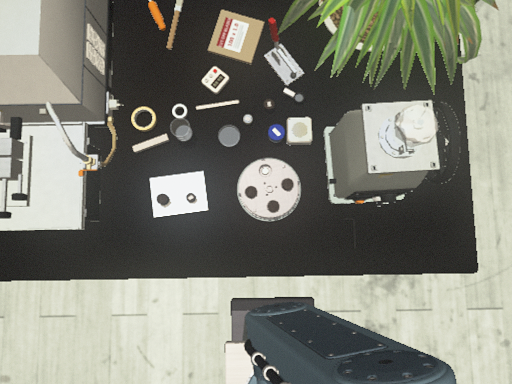

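View pics/scene0.png

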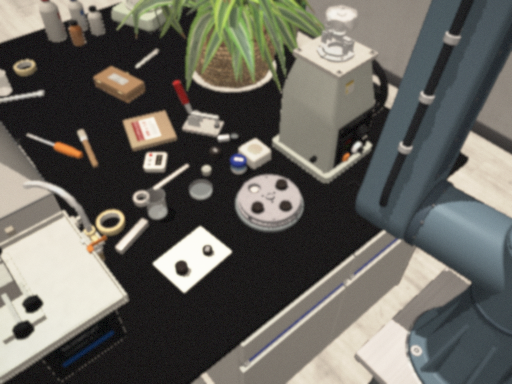

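The top view shows the larger specimen at about (163,200) and the small one at (191,198). The disc is at about (269,189), with its empty hole (white lifter) at (265,170). I'll measure these with masks next.

```bash
cat > m.py <<'E'
from h import *
def blobs(c,box,lo,hi,amin):
    x0,y0,x1,y1=box;g=cv2.cvtColor(c["color"],cv2.COLOR_RGB2GRAY)[y0:y1,x0:x1]
    m=cv2.inRange(g,lo,hi);n,l,s,ce=cv2.connectedComponentsWithStats(m)
    return [(s[i,4],s[i,:4]+[x0,y0,0,0],ce[i]+[x0,y0]) for i in range(1,n) if s[i,4]>=amin]
E
python3 - <<'E'
from m import *
c=snap("top","top1.png");s=snap("scene","scene1.png")
def big(f,x0,y0,x1,y1,k):return cv2.resize(f["color"][y0:y1,x0:x1,::-1],None,fx=k,fy=k,interpolation=cv2.INTER_CUBIC)
cv2.imwrite("pics/crop1.png",np.vstack([big(c,140,150,310,225,4),big(s,145,165,315,295,4)[:520]][:1]+[cv2.resize(big(s,145,165,315,240,4),(680,300))]))
for n,f,b1,b2 in(("top",c,(153,180,205,212),(235,150,305,225)),("scene",s,(165,235,222,285),(230,168,310,235))):
    print(n)
    for a,bb,ce in blobs(f,b1,0,110,12):print("puck",a,bb,ce,ray(f,*ce,.018)[:2], ray(f,*ce,.03)[:2])
    for a,bb,ce in blobs(f,b2,110,255,300):print("disc",a,bb,ce,ray(f,*(bb[:2]+bb[2:]/2),.032)[:2])
    for a,bb,ce in blobs(f,b2,0,110,10):print("dark",a,bb,ce,ray(f,*ce,.042)[:2])
E
```

```text
top
puck 34 [187 193   9   9] [190.88235294 197.70588235] [0.53364123 0.24567289] [0.53241743 0.24395115]
puck 98 [157 194  12  11] [162.55102041 199.01020408] [0.53131762 0.3223283 ] [0.53011807 0.31980667]
disc 2891 [237 158  64  64] [268.30543065 188.62435144] [0.54964777 0.03416558]
dark 2044 [235 150  70  75] [271.10958904 183.76076321] [0.56512626 0.0286058 ]
dark 106 [282 179  11  12] [286.96226415 184.23584906] [ 0.56317889 -0.01362042]
dark 106 [245 186  12  12] [250.83018868 191.72641509] [0.54462251 0.08297892]
dark 102 [268 201  11  11] [272.97058824 205.96078431] [0.5057564  0.02494047]
scene
puck 200 [165 235  22  17] [172.03 240.41] [0.61040809 0.29681012] [0.60225176 0.30052855]
puck 32 [214 235   8   7] [218.5625 236.9375] [0.54768427 0.20545642] [0.54035409 0.21037809]
puck 46 [203 247  10   9] [207.86956522 251.84782609] [0.5294393  0.25079896] [0.52234943 0.25512341]
puck 140 [176 261  13  15] [181.41428571 267.95      ] [0.53244643 0.32321023] [0.52531695 0.32658094]
puck 316 [195 262  27  23] [212.44303797 276.74050633] [0.46880519 0.2829346 ] [0.46251394 0.28683579]
puck 39 [165 277   9   8] [167.69230769 281.76923077] [0.52213829 0.36696317] [0.51514458 0.3697576 ]
disc 2633 [235 174  68  57] [267.86441322 202.30953285] [0.54308742 0.04854057]
dark 2361 [230 168  80  67] [271.1948327  200.48369335] [0.53839184 0.04583799]
dark 99 [276 179  12  11] [281.15151515 184.38383838] [ 0.56291578 -0.01036354]
dark 100 [280 201  12  10] [285.22 205.58] [0.50372741 0.0301246 ]
dark 112 [252 202  12  12] [257.27678571 207.47321429] [0.54333886 0.08741943]
dark 12 [248 216   4   5] [249.58333333 218.08333333] [0.52983539 0.12345348]
```

View pics/crop1.png

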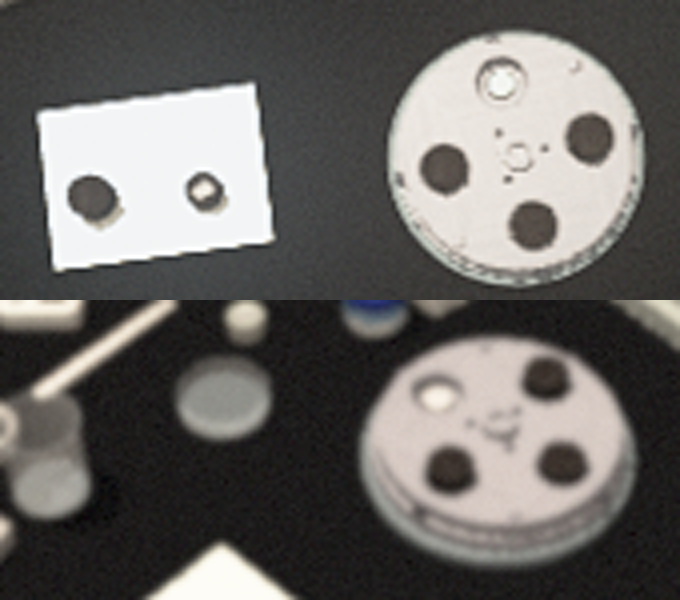

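{"name": "arm_command", "arguments": {"plan": [25,-30,0,0,25,-30,0,0,25,-30,0,0,25,-30,0,0,25,-30,0,0,25,-30,0,0,25,-30,0,0,25,-30,0,0,25,-30,0,0,25,-30,0,0,25,-30,0,0,25,-30,0,0,25,-30,0,0,25,-30,0,0,25,-30,0,0,25,-30,0,0,25,-30,0,0,25,-30,0,0,25,-30,0,0,25,-30,0,0], "grip": 0.6}}

```text
time_s: 2.2
eef_pos: [0.4657, 0.186, 0.1939]
eef_rot: [0.0, 0.987, 0.163, 0.0]
wrist_force: [0.6, -1.6, 0.6]
opening: 0.605
```

```bash
cat >> h.py <<'E'
def go(x,y,z):
    o=ctrl.get_obs();R=rot(o["eef_rot"]);print("t",o["time_s"],"pos",o["eef_pos"].round(4),"F",o["wrist_force"].round(2),"open",round(o["opening"],3),"jaw",R[:,1].round(3),"toolz",R[:,2].round(4))
    print("tool shift mm",(R.T@(np.array([x,y,z])-o["eef_pos"])*1000).round(1))
E
python3 -c "
from h import *
go(.53,.3215,.12)"
```

```text
t 2.2 pos [0.4657 0.186  0.1939] F [ 0.61 -1.64  0.58] open 0.605 jaw [ 0.321 -0.947  0.   ] toolz [ 0.e+00 -1.e-04 -1.e+00]
tool shift mm [ 104.4 -107.7   73.9]
```

{"name": "arm_command", "arguments": {"plan": [20,-21,10,0,20,-21,15,0,20,-21,15,0,20,-21,15,0,20,-21,15,0,4.5,-2.5,20,0,0,0,20,0,0,0,15,0,0,0,0,0,0,0,0,0]}}

```text
time_s: 3.2
eef_pos: [0.53, 0.3193, 0.0691]
eef_rot: [0.0, 0.987, 0.163, -0.0]
wrist_force: [1.4, 0.3, -0.1]
opening: 0.604
```

```bash
python3 - <<'E'
from h import *
go(.53,.3215,.019)
c=snap("top","top2.png");s=snap("scene","scene2.png")
def big(f,u,v,w,h,k):return cv2.resize(f["color"][v:v+h,u:u+w,::-1],None,fx=k,fy=k,interpolation=cv2.INTER_CUBIC)
cv2.imwrite("pics/crop2.png",np.hstack([big(c,120,160,90,75,4),big(s,145,220,90,75,4)]))
p=ctrl.get_obs()["eef_pos"];print(p,proj(c,p),proj(s,p))
E
```

```text
t 3.2 pos [0.53   0.3193 0.0691] F [ 1.37  0.27 -0.07] open 0.604 jaw [ 0.321 -0.947  0.   ] toolz [-3.e-04 -1.e-04 -1.e+00]
tool shift mm [ 0.7 -2.  50.1]
[0.530951   0.31968561 0.07040395] [159.3299223  197.18574903] [180.64773365 254.52243231]
```

View pics/crop2.png

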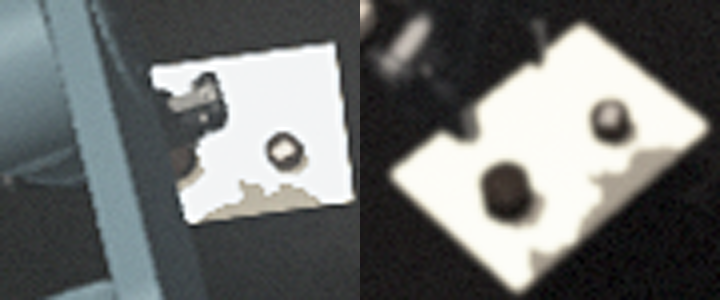

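```bash
python3 - <<'E'
from h import *
o=ctrl.get_obs();p=o["eef_pos"];R=rot(o["eef_rot"])
s=ctrl.camera("scene");c=ctrl.camera("top")
for dz in(0,.006,.012):
  for d in(.026,.04):
    print(dz,d,[(proj(f,p+R[:,1]*k*d+[0,0,dz])-b).round(1)*4 for f,b in((s,(145,220)),(c,(120,160))) for k in(-1,1)])
for q in((.53,.3215,.03),(.53,.3198,.03),(.5265,.3245,.03)):print(proj(s,q),proj(c,q))
g=cv2.cvtColor(s["color"],cv2.COLOR_RGB2GRAY);print(g[245:275,172:192:1])
E
```

```text
0 0.026 [array([113.6, 172.4]), array([170.8, 104.8]), array([118.8, 162. ]), array([195.6, 135.2])]
0 0.04 [array([ 97.2, 191.2]), array([186. ,  87.2]), array([ 98.4, 169.6]), array([216., 128.])]
0.006 0.026 [array([112. , 166.4]), array([170. ,  98.4]), array([116.8, 161.2]), array([193.6, 134.4])]
0.006 0.04 [array([ 96. , 185.2]), array([184.8,  80.8]), array([ 96. , 168.8]), array([214.4, 127.2])]
0.012 0.026 [array([110.8, 160. ]), array([168.8,  92. ]), array([114.4, 160.4]), array([192. , 133.2])]
0.012 0.04 [array([ 94.4, 178.8]), array([184. ,  74.4]), array([ 93.6, 167.6]), array([212.8, 126. ])]
[182.10674817 265.35283559] [161.91792384 199.06413803]
[182.73242619 264.94218109] [162.55306465 199.05403648]
[181.88449016 267.09780867] [160.7831128  200.38307239]
[[ 55  75 123 178 226 245 251 252 252 252 252 252 252 252 252 252 252 252
  252 252]
 [ 77 111 172 229 246 251 252 252 252 252 252 252 252 252 252 252 252 252
  252 252]
 [ 96 131 201 243 251 252 252 252 252 252 252 252 252 252 252 252 252 252
  252 252]
 [103 137 208 245 252 252 252 252 252 252 252 252 252 252 25
[... 1535 characters left out ...]
 223 246
  251 252]
 [252 248 225 147  74  50  53  53  57  58  55  51  52  47  62 114 183 228
  244 250]
 [252 250 235 164  86  53  49  54  57  56  60  51  45  44  49  83 137 189
  222 243]
 [252 251 240 174  90  54  47  52  50  56  51  47  43  37  35  64 110 157
  188 230]
 [252 251 242 192 103  48  42  45  49  47  46  39  31  32  35  67 109 148
  179 224]
 [252 251 245 207 121  52  34  33  40  38  35  30  24  23  42  76 116 151
  181 222]
 [252 252 248 224 145  70  35  36  31  32  29  26  26  33  55  95 130 162
  197 235]
 [252 252 250 238 180 111  64  42  31  31  28  27  38  55  78 116 150 178
  219 245]
 [252 252 251 247 223 172 130  94  66  52  54  56  69  89 118 141 161 199
  234 250]]
```

```bash
python3 - <<'E'
from h import *
s=ctrl.camera("scene");c=ctrl.camera("top")
o=ctrl.get_obs();p=o["eef_pos"];R=rot(o["eef_rot"])
out=[]
for f,u,v in((s,140,190),(c,130,165)):
    k=8;w=50;h=75
    if f is c:w=50
    im=f["color"][v:v+h,u:u+w,::-1].astype(float)
    im=(255*(im/255)**0.6).astype(np.uint8)
    im=cv2.resize(im,None,fx=k,fy=k,interpolation=cv2.INTER_CUBIC)
    for d in(-.026,.026):
        for t in(-.011,.011):
            pts=[(proj(f,p+R[:,1]*d+R[:,0]*t+[0,0,z])-(u,v)+.5)*k for z in(.006,.045)]
            cv2.line(im,*[tuple(int(a) for a in q) for q in pts],(0,0,255),1)
    out.append(im)
cv2.imwrite("pics/crop3.png",np.hstack(out))
E
```

```text
(no output)
```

View pics/crop3.png

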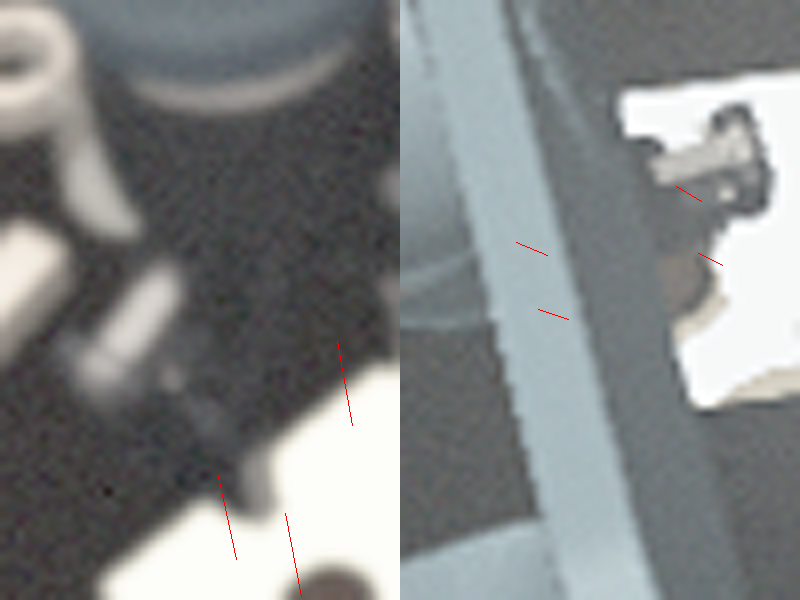

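{"name": "arm_command", "arguments": {"plan": [0,0,0,0,0,0,0,0,0,0,0,0,0,0,0,0,0,0,0,0,0,0,0,0], "grip": 0}}

```text
time_s: 4.1
eef_pos: [0.53, 0.3195, 0.069]
eef_rot: [0.0, 0.987, 0.163, -0.0]
wrist_force: [0.2, 0.3, -1.4]
opening: 0.002
```

```bash
python3 - <<'E'
from h import *
go(.53,.3215,.03)
s=ctrl.camera("scene");c=ctrl.camera("top")
o=ctrl.get_obs();p=o["eef_pos"];R=rot(o["eef_rot"])
out=[]
for f,u,v in((s,145,195),(c,130,165)):
    k=8;im=f["color"][v:v+75,u:u+50,::-1].astype(float)
    im=(255*(im/255)**0.6).astype(np.uint8)
    im=cv2.resize(im,None,fx=k,fy=k,interpolation=cv2.INTER_CUBIC)
    pts=[tuple(int(a) for a in (proj(f,p+[0,0,z])-(u,v)+.5)*k) for z in(0,.05)]
    cv2.line(im,*pts,(0,0,255),1); out.append(im)
cv2.imwrite("pics/crop4.png",np.hstack(out))
E
```

```text
t 4.1 pos [0.53   0.3195 0.069 ] F [ 0.16  0.33 -1.45] open 0.002 jaw [ 0.321 -0.947 -0.   ] toolz [-1.e-04 -0.e+00 -1.e+00]
tool shift mm [ 0.7 -1.9 39. ]
```

View pics/crop4.png

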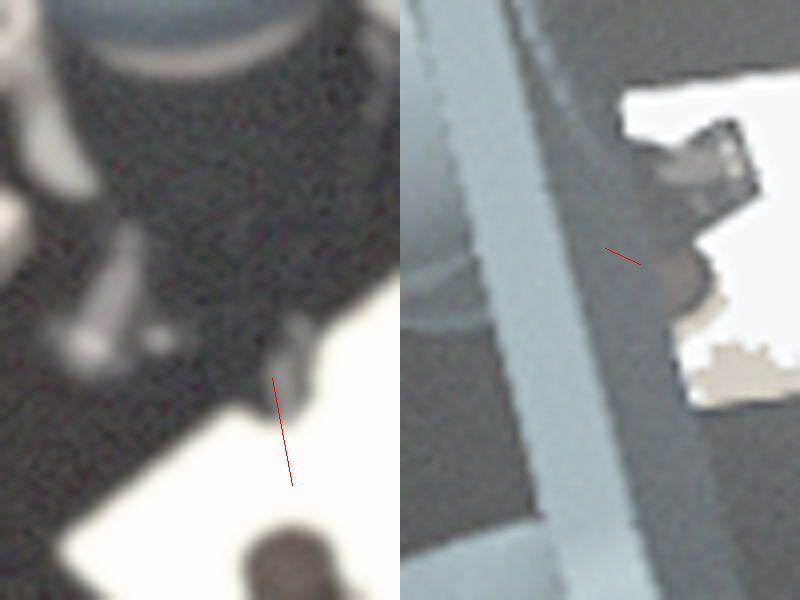

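The closed fingertips show in the scene view at about (181,246), but the reported pose projects to (181,255). That gap is too large for a 2 mm calibration. I'll settle it with a gentle touch: if the tip really is over the specimen, contact comes at z≈0.030.

{"name": "arm_command", "arguments": {"plan": [0,-1,8,0,0,0,8,0,0,0,8,0,0,0,6,0,0,0,3,0,0,0,1.5,0,0,0,1,0,0,0,1,0,0,0,0,0,0,0,0,0]}}

```text
time_s: 5.2
eef_pos: [0.5299, 0.3206, 0.0328]
eef_rot: [-0.0, 0.987, 0.163, 0.0]
wrist_force: [0.1, 0.5, 0.3]
opening: 0.001
```

```bash
python3 - <<'E'
from h import *
go(.53,.3215,.03)
s=ctrl.camera("scene");c=ctrl.camera("top")
o=ctrl.get_obs();p=o["eef_pos"];R=rot(o["eef_rot"])
out=[]
for f,u,v in((s,155,215),(c,130,165)):
    k=8;im=f["color"][v:v+75,u:u+50,::-1].astype(float)
    im=(255*(im/255)**0.6).astype(np.uint8)
    im=cv2.resize(im,None,fx=k,fy=k,interpolation=cv2.INTER_CUBIC)
    pts=[tuple(int(a) for a in (proj(f,p+[0,0,z])-(u,v)+.5)*k) for z in(0,.05)]
    cv2.line(im,*pts,(0,0,255),1); out.append(im)
cv2.imwrite("pics/crop5.png",np.hstack(out))
E
```

```text
t 5.2 pos [0.5299 0.3206 0.0328] F [0.07 0.5  0.26] open 0.001 jaw [ 0.321 -0.947 -0.   ] toolz [ 4.e-04  2.e-04 -1.e+00]
tool shift mm [ 0.4 -0.8  2.8]
```

View pics/crop5.png

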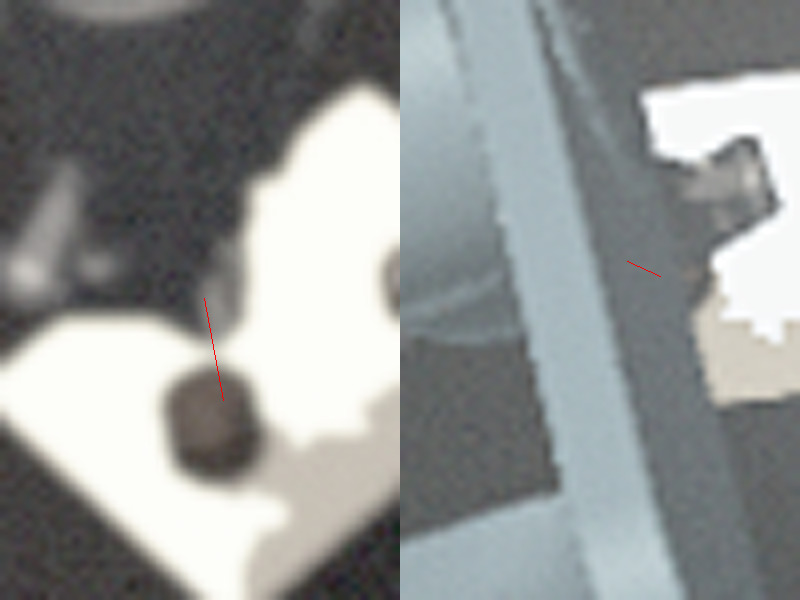

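{"name": "arm_command", "arguments": {"plan": [0,0,1,0,0,0,1,0,0,0,1,0,0,0,1,0,0,0,0.5,0,0,0,0,0]}}

```text
time_s: 5.9
eef_pos: [0.5296, 0.3205, 0.0278]
eef_rot: [0.0, 0.987, 0.163, -0.0]
wrist_force: [-0.0, -0.1, -0.3]
opening: 0.002
```

{"name": "arm_command", "arguments": {"plan": [0,0,3,0,0,0,3,0,0,0,3,0,0,0,3,0,0,0,3,0,0,0,2,0,0,0,1,0,0,0,1,0,0,0,0,0,0,0,0,0]}}

```text
time_s: 6.9
eef_pos: [0.5298, 0.3205, 0.0091]
eef_rot: [-0.0, 0.987, 0.163, 0.0]
wrist_force: [0.5, 0.1, -0.2]
opening: -0.002
```

{"name": "arm_command", "arguments": {"plan": [0,0,1,0,0,0,1,0,0,0,0.5,0,0,0,0.5,0,0,0,0.5,0,0,0,0,0,0,0,0,0]}}

```text
time_s: 7.6
eef_pos: [0.5297, 0.3205, 0.0055]
eef_rot: [-0.0, 0.987, 0.163, 0.0]
wrist_force: [-0.7, 0.3, 0.2]
opening: -0.004
```

```bash
python3 - <<'E'
from h import *
go(.53,.3215,.03)
s=ctrl.camera("scene")
p=ctrl.get_obs()["eef_pos"];print("pred tcp",proj(s,p))
u,v,k=160,225,8
im=s["color"][v:v+60,u:u+60,::-1].astype(float)
im=cv2.resize((255*(im/255)**0.6).astype(np.uint8),None,fx=k,fy=k,interpolation=cv2.INTER_CUBIC)
cv2.imwrite("pics/crop6.png",im)
E
```

```text
t 7.6 pos [0.5297 0.3205 0.0055] F [-0.7   0.32  0.18] open -0.004 jaw [ 0.321 -0.947 -0.   ] toolz [ 0.  0. -1.]
tool shift mm [  0.6  -0.9 -24.5]
pred tcp [183.66307    271.06286861]
```

View pics/crop6.png

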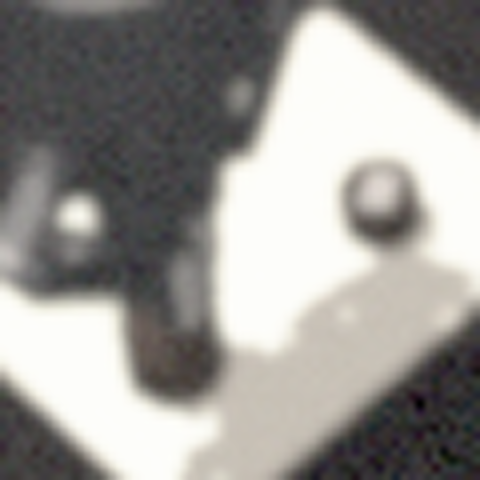

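The finger now occludes the specimen's top at about (183,266), so the tip is above the specimen although z reads 0.0055. The real tip looks well above its reported height. I'll feel for contact in small steps.

{"name": "arm_command", "arguments": {"plan": [0,0,1,0,0,0,1,0,0,0,0,0,0,0,0,0]}}

```text
time_s: 8.05
eef_pos: [0.5296, 0.3205, 0.0034]
eef_rot: [0.0, 0.987, 0.163, -0.0]
wrist_force: [0.2, -0.0, -0.5]
opening: 0.002
```

{"name": "arm_command", "arguments": {"plan": [0,0,0.7,0,0,0,0.7,0,0,0,0.6,0,0,0,0,0,0,0,0,0]}}

```text
time_s: 8.55
eef_pos: [0.5296, 0.3205, 0.0014]
eef_rot: [-0.0, 0.987, 0.163, -0.0]
wrist_force: [-0.1, 0.4, -0.1]
opening: 0.0
```

{"name": "arm_command", "arguments": {"plan": [0,0,0.7,0,0,0,0.7,0,0,0,0.6,0,0,0,0,0,0,0,0,0]}}

```text
time_s: 9.05
eef_pos: [0.5297, 0.3204, -0.0005]
eef_rot: [0.0, 0.987, 0.163, -0.0]
wrist_force: [-0.1, -0.4, 0.4]
opening: 0.008
```

{"name": "arm_command", "arguments": {"plan": [0,0,0.7,0,0,0,0.7,0,0,0,0.6,0,0,0,0,0,0,0,0,0]}}

```text
time_s: 9.55
eef_pos: [0.5296, 0.3205, -0.0025]
eef_rot: [-0.0, 0.987, 0.163, -0.0]
wrist_force: [0.9, 0.3, 0.5]
opening: -0.002
```

```bash
python3 - <<'E'
from h import *
go(.53,.3215,.03)
s=ctrl.camera("scene")
p=ctrl.get_obs()["eef_pos"];print("pred tcp",proj(s,p))
u,v,k=165,235,12
im=s["color"][v:v+50,u:u+45,::-1].astype(float)
im=cv2.resize((255*(im/255)**0.5).astype(np.uint8),None,fx=k,fy=k,interpolation=cv2.INTER_CUBIC)
cv2.imwrite("pics/crop7.png",im)
E
```

```text
t 9.55 pos [ 0.5296  0.3205 -0.0025] F [0.92 0.28 0.5 ] open -0.002 jaw [ 0.321 -0.947 -0.   ] toolz [-1.e-04  0.e+00 -1.e+00]
tool shift mm [  0.7  -0.9 -32.5]
pred tcp [184.01722787 272.92137751]
```

View pics/crop7.png

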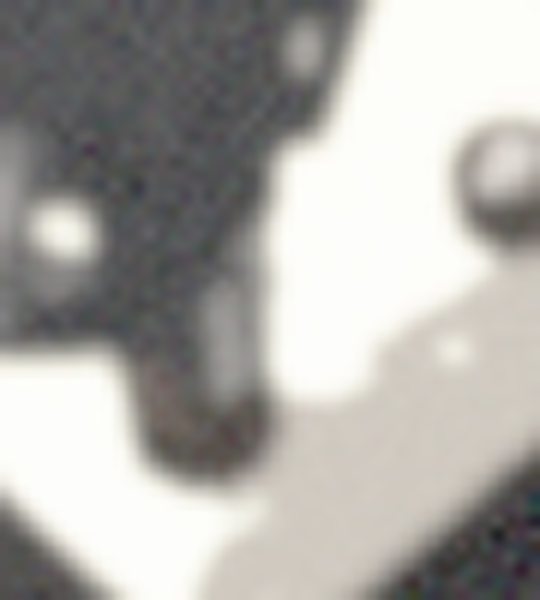

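```bash
python3 - <<'E'
from h import *
from scipy.optimize import least_squares
s=ctrl.camera("scene");c=ctrl.camera("top")
ob=[(.069,181.2,246.9),(.0328,181.6,257.5),(.0055,183.4,265.8),(-.0025,184.2,268.7)]
for dz in(0,.01,.02,.03,.035,.04,.05):
    print(dz,[ray(s,u,v,z+dz)[:2].round(4).tolist() for z,u,v in ob])
# puck rows
g=cv2.cvtColor(s["color"],cv2.COLOR_RGB2GRAY)
print(g[258:280,174:192])
o=ctrl.get_obs();print(o["q"].round(4),o["joint_efforts"].round(2))
E
```

```text
0 [[0.5479, 0.3068], [0.5465, 0.3113], [0.5418, 0.3129], [0.5388, 0.3136]]
0.01 [[0.5414, 0.31], [0.5403, 0.3142], [0.5358, 0.3158], [0.5329, 0.3165]]
0.02 [[0.5349, 0.3132], [0.5341, 0.3172], [0.5298, 0.3186], [0.527, 0.3193]]
0.03 [[0.5285, 0.3163], [0.5279, 0.3202], [0.5239, 0.3215], [0.5212, 0.3222]]
0.035 [[0.5252, 0.3179], [0.5248, 0.3217], [0.5209, 0.323], [0.5182, 0.3236]]
0.04 [[0.522, 0.3195], [0.5217, 0.3232], [0.5179, 0.3244], [0.5153, 0.325]]
0.05 [[0.5155, 0.3227], [0.5155, 0.3262], [0.512, 0.3273], [0.5094, 0.3279]]
[[ 29  25  29  21  33  28  30  29  41  51  61  70  98 156 226 249 252 252]
 [ 31  23  33  25  30  25  33  40  60  72  77  75 100 166 229 249 252 252]
 [ 29  24  28  23  32  31  35  43  69  88  84  74 104 177 237 251 252 252]
 [ 24  34  27  27  26  32  29  51  73  91  88  77 106 185 239 251 252 252]
 [ 27  24  30  31  26  23  30  50  76  92  88  77 107 179 238 251 252 252]
 [ 46  31  31  32  23  29  32  39  73  94  90  81 104 183 240 251 252 252]
 [ 89  56  38  34  34  31  27  45  70  88  94  87 105 187 242 251 252 252]
 [150  88  50  47  36  36  31  40  69 
[... 481 characters left out ...]
 159]
 [248 224 148  69  38  35  27  33  24  29  28  33  58  95 133 153 163 163]
 [251 238 181 111  67  44  43  32  32  37  36  53  80 114 147 158 161 160]
 [252 247 224 175 130  93  63  50  52  54  70  92 116 138 154 159 160 160]
 [252 251 246 232 207 170 132 119 111 106 119 138 155 158 164 162 163 161]
 [252 252 251 250 244 233 216 206 192 172 172 184 189 174 165 162 161 162]
 [252 253 252 252 251 250 247 246 242 228 219 216 206 180 165 161 164 162]
 [252 253 252 252 252 252 252 251 250 243 231 219 196 170 163 163 160 163]
 [252 253 253 252 252 252 252 251 248 237 214 191 176 167 162 161 161 160]]
[ 0.3527  0.5103  1.6111 -0.      1.0202  1.5966] [  0.   -53.88 -28.59   0.     0.     0.  ]
```

{"name": "arm_command", "arguments": {"plan": [0,0,0.7,0,0,0,0.7,0,0,0,0.6,0,0,0,0,0,0,0,0,0]}}

```text
time_s: 10.2
eef_pos: [0.5296, 0.3205, -0.0046]
eef_rot: [0.0, 0.987, 0.163, -0.0]
wrist_force: [-0.0, 0.4, -0.4]
opening: 0.001
```

{"name": "arm_command", "arguments": {"plan": [0,0,0.7,0,0,0,0.7,0,0,0,0.6,0,0,0,0,0,0,0,0,0]}}

```text
time_s: 10.7
eef_pos: [0.5296, 0.3205, -0.0066]
eef_rot: [0.0, 0.987, 0.163, -0.0]
wrist_force: [1.1, 0.0, -0.3]
opening: -0.003
```

{"name": "arm_command", "arguments": {"plan": [0,0,0.7,0,0,0,0.7,0,0,0,0.6,0,0,0,0,0,0,0,0,0]}}

```text
time_s: 11.2
eef_pos: [0.5299, 0.3205, -0.0072]
eef_rot: [0.0, 0.987, 0.163, 0.0]
wrist_force: [-3.2, -1.8, 8.8]
opening: -0.003
```

{"name": "arm_command", "arguments": {"plan": [0,0,-3,0,0,0,-8,0,0,0,-9,0,0,0,0,0]}}

```text
time_s: 11.6
eef_pos: [0.5311, 0.321, 0.0134]
eef_rot: [-0.0, 0.987, 0.163, 0.002]
wrist_force: [0.4, 0.1, -0.9]
opening: -0.004
```

{"name": "arm_command", "arguments": {"plan": [1,-2,0,0,0,0,0,0,0,0,0,0,0,0,0,0,0,0,0,0], "grip": 0.6}}

```text
time_s: 12.1
eef_pos: [0.5298, 0.3226, 0.0112]
eef_rot: [0.0, 0.987, 0.163, -0.0]
wrist_force: [1.0, 0.4, 0.7]
opening: 0.602
```

```bash
python3 - <<'E'
from m import *
go(.5305,.3225,-.0165)
s=ctrl.camera("scene")
for a,bb,ce in blobs(s,(170,250,195,285),0,110,20):print(a,bb,ce)
g=cv2.cvtColor(s["color"],cv2.COLOR_RGB2GRAY);print(g[250:278:2,166:200:2])
E
```

```text
t 12.1 pos [0.5298 0.3226 0.0112] F [0.97 0.41 0.7 ] open 0.602 jaw [ 0.321 -0.947 -0.   ] toolz [-4.e-04 -1.e-04 -1.e+00]
tool shift mm [ 0.6  0.3 27.7]
266 [170 250  19  26] [177.31203008 264.07894737]
[[ 47  34  34  25  30  38 159 249 251 226 127  62  44 160 249 252 252]
 [ 48  34  31  30  33  45 188 251 252 251 244 198 125 202 251 252 252]
 [ 45  85  74  31  38 107 229 252 252 252 252 251 245 249 252 252 252]
 [ 59 144 151  46  69 213 251 252 252 252 252 252 252 252 252 252 252]
 [ 50  67  87  38  95 242 252 250 251 251 252 252 252 252 252 252 252]
 [ 40  49  45  30  99 233 224 174 170 219 246 252 252 252 251 248 241]
 [ 25  28  37  31  70 123  83  60  59  79 188 250 252 247 210 194 168]
 [ 27  21  27  48  79  63  56  58  56  52 114 244 252 248 220 178 163]
 [ 31  26  30  50  93  73  53  58  57  55  83 222 251 252 251 235 170]
 [114  75  36  44  97  83  51  58  57  50  46 140 222 250 249 227 168]
 [241 218 130  78  98  85  46  46  43  35  39 109 174 238 209 169 163]
 [252 251 244 221 209 118  37  30  25  23  58 130 162 183 167 160 160]
 [249 252 252 252 251 223 126  69  55  71 117 158 166 163 162 160 162]
 [193 249 252 253 253 251 244 216 193 174 206 215 177 160 162 161 162]]
```

{"name": "arm_command", "arguments": {"plan": [0.5,0,4,0,0,0,4,0,0,0,4,0,0,0,4,0,0,0,4,0,0,0,2,0,0,0,0,0]}}

```text
time_s: 12.85
eef_pos: [0.5301, 0.3227, -0.011]
eef_rot: [0.0, 0.987, 0.163, -0.0]
wrist_force: [-0.7, 0.4, 0.2]
opening: 0.601
```

{"name": "arm_command", "arguments": {"plan": [0,0,2,0,0,0,2,0,0,0,1.5,0,0,0,0,0,0,0,0,0]}}

```text
time_s: 13.35
eef_pos: [0.5305, 0.3228, -0.016]
eef_rot: [-0.0, 0.987, 0.163, -0.0]
wrist_force: [-0.2, -0.8, 0.2]
opening: 0.599
```

No force, so the earlier contact was the specimen's top and tip heights are reading + 37 mm. Closing.

{"name": "arm_command", "arguments": {"plan": [0,0,0,0,0,0,0,0,0,0,0,0,0,0,0,0,0,0,0,0,0,0,0,0], "grip": 0.1}}

```text
time_s: 13.95
eef_pos: [0.5309, 0.323, -0.0155]
eef_rot: [-0.0, 0.987, 0.163, 0.0]
wrist_force: [-1.8, 0.5, 5.5]
opening: 0.312
```

{"name": "arm_command", "arguments": {"plan": [0,0,-1,0,0,0,-4,0,0,0,-10,0,0,0,-20,0,0,0,-20,0,0,0,0,0,0,0,0,0]}}

```text
time_s: 14.65
eef_pos: [0.5308, 0.323, 0.0394]
eef_rot: [-0.0, 0.987, 0.163, 0.001]
wrist_force: [-1.1, -0.9, -0.3]
opening: 0.314
```

```bash
python3 - <<'E'
from m import *
go(.602,.0457,.04)
s=snap("scene","scene8.png");c=ctrl.camera("top")
p=ctrl.get_obs()["eef_pos"]
print("pred puck ctr",proj(s,p+[0,0,.037+.010-.012]))
for a,bb,ce in blobs(s,(165,235,222,285),0,110,20):print(a,bb,ce)
u,v,k=145,215,8
im=s["color"][v:v+70,u:u+70,::-1].astype(float)
im=cv2.resize((255*(im/255)**0.5).astype(np.uint8),None,fx=k,fy=k,interpolation=cv2.INTER_CUBIC)
cv2.imwrite("pics/crop8.png",im)
E
```

```text
t 14.65 pos [0.5308 0.323  0.0394] F [-1.1  -0.91 -0.34] open 0.314 jaw [ 0.321 -0.947 -0.   ] toolz [ 1.1e-03  4.0e-04 -1.0e+00]
tool shift mm [-21.5 285.5  -0.6]
pred puck ctr [179.80343335 254.96035567]
522 [165 235  24  27] [175.53448276 246.52681992]
32 [214 235   8   7] [218.5625 236.9375]
45 [203 247  10   9] [207.77777778 251.82222222]
337 [194 261  28  24] [212.15430267 276.48071217]
39 [165 277   9   8] [167.69230769 281.76923077]
```

View pics/crop8.png

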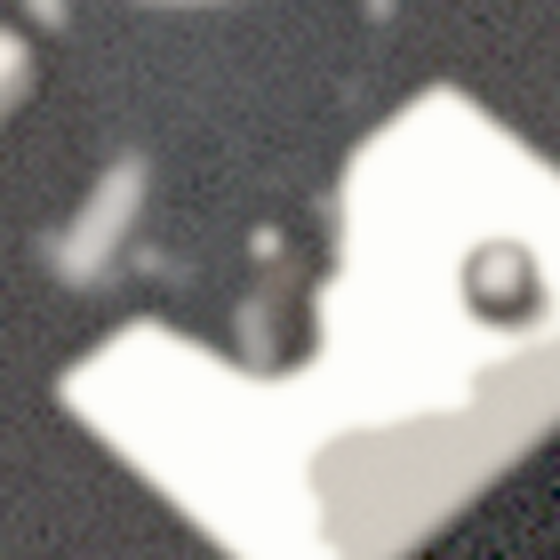

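```bash
python3 - <<'E'
from m import *
T=cv2.imread("pics/top1.png")[:,:,::-1];S=cv2.imread("pics/scene1.png")[:,:,::-1]
c=ctrl.camera("top");s=ctrl.camera("scene");c["color"]=T;s["color"]=S
def cen(f,u,v,h,z,inv):
    g=cv2.cvtColor(f["color"],cv2.COLOR_RGB2GRAY).astype(float)[v-h:v+h+1,u-h:u+h+1]
    w=np.clip((120-g) if inv else (g-np.median(g)),0,None);yy,xx=np.mgrid[v-h:v+h+1,u-h:u+h+1]
    q=(w*xx).sum()/w.sum(),(w*yy).sum()/w.sum();return np.round(q,2),ray(f,*q,z)[:2].round(4)
for n,f,P,H in(("top",c,[(287,184),(251,192),(273,206)],(265,170)),("scene",s,[(281,184),(257,207),(285,206)],(254,189))):
    q=[cen(f,*p,8,.040,1)[1] for p in P];print(n,[a.tolist() for a in q])
    q=np.array(q);ctr=(q[0]+q[1])/2;print("ctr",ctr,"hole by reflection",2*ctr-q[2],"R",np.linalg.norm(q-ctr,axis=1))
    g=cv2.cvtColor(f["color"],cv2.COLOR_RGB2GRAY);u,v=H
    print(g[v-8:v+9,u-9:u+10])
E
```

```text
top [[0.5635, -0.0141], [0.5447, 0.0831], [0.506, 0.0246]]
ctr [0.5541 0.0345] hole by reflection [0.6022 0.0444] R [0.04950071 0.04950071 0.04910825]
[[227 230 226 227 225 227 226 228 228 230 229 229 229 227 225 226 226 225
  224]
 [227 227 227 226 228 231 228 226 224 220 222 227 228 227 226 225 226 226
  227]
 [227 228 229 230 229 226 199 177 160 139 149 178 213 227 230 229 227 228
  226]
 [229 228 229 228 214 149 109 113 102 111 105  98 124 179 222 230 226 226
  224]
 [228 227 230 220 164 104 116 152 162 156 165 169 135 114 190 228 226 226
  223]
 [231 231 232 196 123 146 149 195 232 235 230 230 201 157 168 210 226 227
  227]
 [229 231 226 167 140 208 203 196 237 247 234 207 218 235 196 186 224 229
  229]
 [230 232 213 144 198 208 215 244 245 244 245 236 222 228 216 195 222 229
  228]
 [230 232 207 139 204 198 226 246 244 243 244 246 227 211 217 199 219 228
  226]
 [232 233 218 161 204 196 225 246 244 243 244 245 226 216 221 204 221 226
  227]
 [230 230 223 173 206 212 221 243 246 246 245 230 201 218 220 219 227 230
  230]
 [229 229 230 201 208 225 169 205 238 239 226 169 191 228 
[... 1262 characters left out ...]
 238 243 243 242 238 223 205 191 186 193 203
  206]
 [205 203 195 176 168 184 215 235 240 241 240 233 216 197 193 199 199 208
  208]
 [206 205 202 191 181 175 195 217 229 231 228 216 195 187 198 205 206 208
  209]
 [203 206 205 204 194 187 187 200 209 212 204 192 191 193 204 205 207 207
  208]
 [207 208 205 207 201 198 198 196 198 202 200 196 199 203 208 206 208 204
  204]
 [209 208 206 206 206 204 202 206 204 202 204 205 205 207 207 204 197 189
  195]
 [208 205 205 203 204 203 205 208 208 207 205 204 208 208 206 202 183 168
  176]
 [209 206 204 204 206 207 204 208 205 207 209 208 205 209 206 201 184 171
  177]
 [205 203 203 206 208 206 206 208 206 209 210 207 209 209 208 203 196 193
  197]]
```

```bash
python3 - <<'E'
from m import *
c=ctrl.camera("top");s=ctrl.camera("scene")
print("top lifter",ray(c,265.2,170.2,.025),"rim",ray(c,265.1,170.2,.032))
print("scene lifter",ray(s,254.1,189,.025),"rim",ray(s,254,188.6,.032))
C=cv2.imread("pics/top1.png",0);S=cv2.imread("pics/scene1.png",0)
def big(f,img,b,z):
    x0,y0,x1,y1=b;m=cv2.inRange(img[y0:y1,x0:x1],0,110);n,l,st,ce=cv2.connectedComponentsWithStats(m)
    for i in range(1,n):
        if 60<st[i,4]<200:print("puck",st[i],(ce[i]+[x0,y0]).round(2),ray(f,*(ce[i]+[x0,y0]),z)[:2].round(4))
big(c,C,(153,180,180,212),.026);big(s,S,(172,255,195,280),.018)
go(.603,.044,.045)
E
```

```text
top lifter [0.60477553 0.0430805  0.025     ] rim [0.60362588 0.04358068 0.032     ]
scene lifter [0.6067881 0.0437041 0.025    ] rim [0.60324975 0.04714854 0.032     ]
puck [ 4 14 12 11 98] [162.55 199.01] [0.5305 0.3206]
puck [  4   6  13  15 141] [181.46 267.96] [0.5324 0.3231]
t 14.95 pos [0.5298 0.3226 0.038 ] F [-0.22  0.07  0.  ] open 0.315 jaw [ 0.321 -0.947  0.   ] toolz [-1.6e-03 -6.0e-04 -1.0e+00]
tool shift mm [-20.1 287.4  -7. ]
```

{"name": "arm_command", "arguments": {"plan": [-1,14,0,0,-2,26,0,0,-2,26,0,0,-2,26,0,0,-2,26,0,0,-2,26,0,0,-2,26,0,0,-2,26,0,0,-2,26,0,0,-2,26,0,0,-1.6,26,0,0,0,12.5,0,0,0,0,0,0]}}

```text
time_s: 16.25
eef_pos: [0.6034, 0.0429, 0.039]
eef_rot: [0.0, 0.987, 0.161, 0.0]
wrist_force: [0.3, 0.5, 0.2]
opening: 0.309
```

{"name": "arm_command", "arguments": {"plan": [0,0,0,0.1,0,0,0,0.13,0,0,0,0.13,0,0,0,0.13,0,0,0,0.13,0,0,0,0.13,0,0,0,0.13,0,0,0,0.1,0,0,0,0.07,0,0,0,0,0,0,0,0]}}

```text
time_s: 17.35
eef_pos: [0.6025, 0.0458, 0.0389]
eef_rot: [-0.0, 0.936, -0.352, -0.0]
wrist_force: [0.2, -0.1, -0.5]
opening: 0.314
```

```bash
python3 - <<'E'
from m import *
go(.603,.045,.018)
s=ctrl.camera("scene");p=ctrl.get_obs()["eef_pos"]
pb=p+[0,0,.0215];print("puck bottom pred px",proj(s,pb),"top",proj(s,pb+[0,0,.024]),"hole(.604,.045)",proj(s,(.604,.045,.032)))
u,v,k=225,145,8
im=s["color"][v:v+70,u:u+70,::-1].astype(float)
im=cv2.resize((255*(im/255)**0.6).astype(np.uint8),None,fx=k,fy=k,interpolation=cv2.INTER_CUBIC)
cv2.imwrite("pics/crop9.png",im)
E
```

```text
t 17.35 pos [0.6025 0.0458 0.0389] F [ 0.16 -0.08 -0.53] open 0.314 jaw [-0.66  -0.752  0.   ] toolz [-4.e-04  2.e-04 -1.e+00]
tool shift mm [ 0.9  0.3 20.9]
puck bottom pred px [254.7556649  180.94835292] top [254.88013267 174.40243764] hole(.604,.045) [254.44615442 188.04164447]
```

View pics/crop9.png

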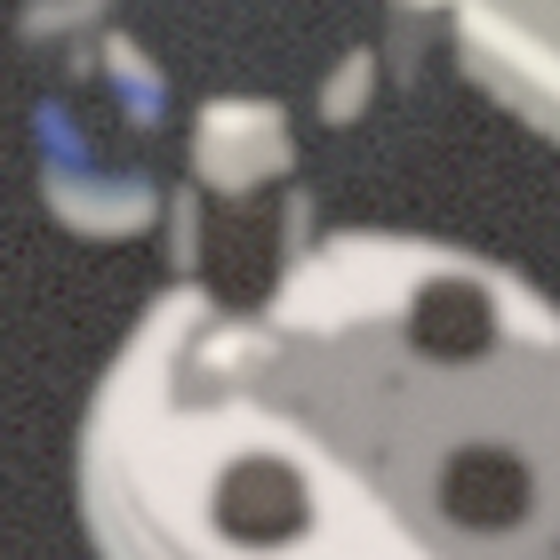

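The specimen is held upright between the fingers at about (254,170–183), just above the empty hole (lifter at (254,189)). I'll go lower and measure its lower edge.

{"name": "arm_command", "arguments": {"plan": [0,0,5,0,0,0,5,0,0,0,5,0,0,0,4,0,0,0,0,0,0,0,0,0]}}

```text
time_s: 18.0
eef_pos: [0.6028, 0.0449, 0.0198]
eef_rot: [0.0, 0.935, -0.354, -0.0]
wrist_force: [0.4, 0.4, -0.4]
opening: 0.311
```

```bash
cat > e.py <<'E'
from m import *
go(.603,.045,.0)
s=ctrl.camera("scene");p=ctrl.get_obs()["eef_pos"]
a=np.linspace(0,2*np.pi,73)
def circ(x,y,z,r):return np.array([proj(s,(x+r*np.cos(t),y+r*np.sin(t),z)) for t in a])
for nm,x,y,z,r in(("puckbot",p[0],p[1],p[2]+.0215,.015),("hole",.604,.045,.032,.0165)):
    q=circ(x,y,z,r);print(nm,"u",q[:,0].min().round(1),q[:,0].max().round(1),"v",q[:,1].min().round(1),q[:,1].max().round(1))
print(s["color"][172:200,244:266].mean(2).astype(int))
E
python3 e.py
```

```text
t 18.0 pos [0.6028 0.0449 0.0198] F [ 0.36  0.43 -0.43] open 0.311 jaw [-0.662 -0.75   0.   ] toolz [-4.e-04  1.e-04 -1.e+00]
tool shift mm [ 0.1 -0.2 19.8]
puckbot u 249.0 260.6 v 181.5 190.1
hole u 248.1 260.8 v 183.4 192.8
[[ 31  28  27  37  41  38  33  19  24  31  23  26  28  25  28  27  26  35
   35  33  35  26]
 [ 32  28  33  46  56  46  40  34  24  28  26  27  27  30  28  30  42  51
   51  44  35  40]
 [ 30  33  44  61  73  65  40  30  27  27  33  37  24  34  32  45  59  69
   70  61  45  60]
 [ 28  36  53  73  86  72  42  30  35  40  43  45  39  38  43  63  83  87
   86  67  55  81]
 [ 30  39  54  76  89  73  45  36  38  40  41  40  40  43  52  77  90  93
   91  74  56  91]
 [ 28  41  59  79  91  73  47  33  33  32  39  40  36  34  40  58  75  85
   90  75  62  94]
 [ 30  41  59  76  90  73  47  29  31  28  30  30  25  28  28  43  61  82
   90  76  63  99]
 [ 31  38  59  80  89  74  49  34  25  30  32  34  25  28  24  37  56  81
   92  76  71 110]
 [ 39  48  66  87  88  76  45  31  32  26  26  31  32  28  33  30  61  85
   95  85  84 127]
 [ 57  76  95 106  98  73  43  31  32
[... 1030 characters left out ...]
4 131 123 113 113 110 110 111
  110 110 112 110]
 [139 118 114 112 113 117 129 148 157 153 137 123 117 112 110 108 110 107
  110 111 114 112]
 [150 125 117 121 123 131 150 178 188 180 158 136 124 118 112 111 109 105
   99 105 106 111]
 [171 151 144 152 154 158 173 192 201 198 183 165 150 136 127 123 112  99
   94  97 104 105]
 [189 183 176 183 186 192 197 200 205 203 201 195 181 169 156 148 125 103
   94  97 103 106]
 [204 199 195 198 200 204 206 204 204 203 207 203 201 195 188 172 142 116
  104 106 107 106]
 [205 202 203 204 208 206 206 207 207 205 204 205 209 205 202 190 165 135
  118 117 110 108]
 [207 204 205 206 207 205 208 208 207 204 205 204 203 201 202 195 185 168
  150 130 115 108]]
```

{"name": "arm_command", "arguments": {"plan": [-0.9,-1.3,2,0,0,0,2,0,0,0,2,0,0,0,1,0,0,0,0,0,0,0,0,0]}}

```text
time_s: 18.65
eef_pos: [0.6031, 0.0464, 0.013]
eef_rot: [0.0, 0.935, -0.354, -0.0]
wrist_force: [0.4, 0.2, -0.7]
opening: 0.313
```

```bash
python3 e.py
```

```text
t 18.65 pos [0.6031 0.0464 0.013 ] F [ 0.41  0.17 -0.73] open 0.313 jaw [-0.662 -0.75   0.   ] toolz [-1.e-04 -0.e+00 -1.e+00]
tool shift mm [ 0.9  1.1 13. ]
puckbot u 248.4 260.1 v 183.6 192.2
hole u 248.1 260.8 v 183.4 192.8
[[ 28  32  27  27  29  28  28  27  26  26  26  30  22  25  28  28  25  28
   29  31  30  30]
 [ 30  32  32  28  32  25  31  26  27  24  31  28  30  30  32  27  29  28
   31  30  37  41]
 [ 26  28  32  34  38  26  21  26  25  27  24  23  32  37  46  48  38  40
   34  32  40  67]
 [ 26  30  42  56  53  41  29  24  26  31  29  34  48  68  86  83  69  54
   43  43  56  90]
 [ 31  40  56  75  69  47  31  29  33  36  37  50  72 107 131 126 100  81
   64  50  66 108]
 [ 35  44  72  86  80  55  38  34  36  37  43  55  86 122 149 147 118  97
   80  55  62 116]
 [ 32  49  71  92  80  52  34  40  39  36  37  45  64  91 121 134 117 105
   89  64  73 126]
 [ 31  45  76  92  82  55  34  33  36  35  37  32  36  54  76  93  99 102
   88  66  83 139]
 [ 32  53  76  94  82  56  32  31  31  29  33  32  29  31  42  59  79  97
   87  65  92 147]
 [ 37  54  77  92  84  53  32  30  2
[... 1031 characters left out ...]
8 116 108 105 107 109 110 110
  111 112 111 112]
 [117 115 114 114 116 129 144 143 134 129 124 117 114 110 111 112 111 110
  109 109 111 113]
 [128 125 126 126 132 149 172 177 166 149 131 121 113 111 114 113 112 106
  103 105 110 110]
 [158 158 157 156 159 171 189 199 195 180 155 137 126 123 116 113 110 101
   91  95 105 108]
 [191 191 187 186 189 195 201 204 204 198 184 168 157 150 130 119 109  97
   91  97 105 106]
 [203 203 200 202 203 204 206 205 205 206 200 196 190 180 158 134 117 107
  103 104 108 105]
 [207 206 206 207 205 207 208 207 207 208 205 206 203 199 183 157 132 118
  113 109 109 110]
 [208 207 205 206 211 207 207 209 209 206 205 203 201 200 191 179 156 133
  119 113 113 110]]
```

{"name": "arm_command", "arguments": {"plan": [0,0,0.8,0,0,0,0.8,0,0,0,0.7,0,0,0,0,0,0,0,0,0]}}

```text
time_s: 19.2
eef_pos: [0.6031, 0.0465, 0.0107]
eef_rot: [-0.0, 0.935, -0.354, -0.0]
wrist_force: [-0.1, -0.1, 0.4]
opening: 0.318
```

{"name": "arm_command", "arguments": {"plan": [0,0,0.5,0,0,0,0.5,0,0,0,0.5,0,0,0,0,0,0,0,0,0]}}

```text
time_s: 19.7
eef_pos: [0.6031, 0.0465, 0.0092]
eef_rot: [-0.0, 0.935, -0.354, -0.0]
wrist_force: [0.7, 0.5, -0.6]
opening: 0.316
```

{"name": "arm_command", "arguments": {"plan": [0,0,0.5,0,0,0,0.5,0,0,0,0.5,0,0,0,0,0,0,0,0,0]}}

```text
time_s: 20.2
eef_pos: [0.6031, 0.0465, 0.0077]
eef_rot: [-0.0, 0.935, -0.354, -0.0]
wrist_force: [0.2, -0.1, -0.4]
opening: 0.312
```

{"name": "arm_command", "arguments": {"plan": [0,0,0.5,0,0,0,0.5,0,0,0,0.5,0,0,0,0,0,0,0,0,0]}}

```text
time_s: 20.7
eef_pos: [0.6031, 0.0465, 0.0062]
eef_rot: [0.0, 0.935, -0.354, -0.0]
wrist_force: [-0.7, -0.7, 0.0]
opening: 0.315
```

{"name": "arm_command", "arguments": {"plan": [0,0,0.5,0,0,0,0.5,0,0,0,0.5,0,0,0,0,0,0,0,0,0]}}

```text
time_s: 21.2
eef_pos: [0.6031, 0.0465, 0.0047]
eef_rot: [-0.0, 0.935, -0.354, -0.0]
wrist_force: [-0.6, 0.8, -0.2]
opening: 0.311
```

{"name": "arm_command", "arguments": {"plan": [0,0,0.5,0,0,0,0.5,0,0,0,0.5,0,0,0,0,0,0,0,0,0]}}

```text
time_s: 21.7
eef_pos: [0.6032, 0.0465, 0.0034]
eef_rot: [0.0, 0.935, -0.354, 0.0]
wrist_force: [-0.5, -0.4, 1.5]
opening: 0.311
```

{"name": "arm_command", "arguments": {"plan": [0,0,0.4,0,0,0,0.4,0,0,0,0,0,0,0,0,0]}}

```text
time_s: 22.1
eef_pos: [0.6032, 0.0465, 0.0025]
eef_rot: [-0.0, 0.935, -0.354, 0.0]
wrist_force: [0.0, 0.0, 2.0]
opening: 0.314
```

{"name": "arm_command", "arguments": {"plan": [0,0,0.4,0,0,0,0.4,0,0,0,0,0,0,0,0,0]}}

```text
time_s: 22.5
eef_pos: [0.6032, 0.0465, 0.0017]
eef_rot: [-0.0, 0.935, -0.354, 0.0]
wrist_force: [-1.0, -0.4, 3.4]
opening: 0.314
```

The lifter was met at z=0.0035, as predicted. The force now rises softly along its spring with no side force.

{"name": "arm_command", "arguments": {"plan": [0,0,0.5,0,0,0,0.5,0,0,0,0.5,0,0,0,0,0,0,0,0,0]}}

```text
time_s: 23.0
eef_pos: [0.6032, 0.0465, 0.0002]
eef_rot: [-0.0, 0.935, -0.354, 0.0]
wrist_force: [-2.2, -0.5, 4.6]
opening: 0.312
```

{"name": "arm_command", "arguments": {"plan": [0,0,0.5,0,0,0,0.5,0,0,0,0,0,0,0,0,0]}}

```text
time_s: 23.4
eef_pos: [0.6032, 0.0465, -0.0008]
eef_rot: [-0.0, 0.935, -0.354, 0.0]
wrist_force: [-1.8, 0.3, 5.5]
opening: 0.315
```

{"name": "arm_command", "arguments": {"plan": [0,0,0.3,0,0,0,0.3,0,0,0,0,0,0,0,0,0]}}

```text
time_s: 23.8
eef_pos: [0.6032, 0.0465, -0.0013]
eef_rot: [-0.0, 0.935, -0.354, 0.0]
wrist_force: [-1.7, -0.8, 5.4]
opening: 0.316
```

{"name": "arm_command", "arguments": {"plan": [0,0,0.4,0,0,0,0,0,0,0,0,0]}}

```text
time_s: 24.1
eef_pos: [0.6032, 0.0465, -0.0015]
eef_rot: [0.0, 0.935, -0.354, 0.0]
wrist_force: [-2.6, -0.2, 8.8]
opening: 0.315
```

{"name": "arm_command", "arguments": {"plan": [0,0,0.4,0,0,0,0,0,0,0,0,0]}}

```text
time_s: 24.4
eef_pos: [0.6032, 0.0465, -0.0015]
eef_rot: [0.0, 0.935, -0.354, 0.0]
wrist_force: [-3.6, -0.1, 10.6]
opening: 0.313
```

{"name": "arm_command", "arguments": {"plan": [0,0,0.3,0,0,0,0,0,0,0,0,0]}}

```text
time_s: 24.7
eef_pos: [0.6032, 0.0464, -0.0016]
eef_rot: [0.0, 0.935, -0.354, 0.0]
wrist_force: [-4.2, 0.4, 12.0]
opening: 0.312
```

{"name": "arm_command", "arguments": {"plan": [-0.3,0.3,0.4,0,0,0,0,0,0,0,0,0,0,0,0,0]}}

```text
time_s: 25.1
eef_pos: [0.6032, 0.0465, -0.0016]
eef_rot: [-0.0, 0.935, -0.354, 0.0]
wrist_force: [-4.6, -0.1, 14.1]
opening: 0.314
```

{"name": "arm_command", "arguments": {"plan": [0,0,0,0,0,0,0,0,0,0,0,0]}}

```text
time_s: 25.4
eef_pos: [0.6032, 0.0464, -0.0016]
eef_rot: [-0.0, 0.935, -0.354, 0.0]
wrist_force: [-5.1, 1.4, 13.8]
opening: 0.315
```

{"name": "arm_command", "arguments": {"plan": [0,0,0.2,0,0,0,0,0,0,0,0,0,0,0,0,0,0,0,0,0]}}

```text
time_s: 25.9
eef_pos: [0.6032, 0.0465, -0.0016]
eef_rot: [-0.0, 0.935, -0.354, 0.0]
wrist_force: [-5.3, 0.0, 15.1]
opening: 0.315
```

```bash
python3 - <<'E'
from m import *
F=[]
for i in range(8):
    s=ctrl.camera("scene");F.append(ctrl.get_obs()["wrist_force"])
print(np.mean(F,0).round(2),np.std(F,0).round(2));go(.6032,.0465,-.0016)
u,v,k=170,120,4
im=cv2.resize(s["color"][v:v+150,u:u+150,::-1],None,fx=k,fy=k,interpolation=cv2.INTER_CUBIC)
cv2.imwrite("pics/crop10.png",im)
E
```

```text
[-5.45  0.42 15.09] [0.32 0.39 0.21]
t 26.3 pos [ 0.6033  0.0464 -0.0016] F [-5.66 -0.23 15.4 ] open 0.31 jaw [-0.662 -0.75  -0.   ] toolz [ 1.e-03 -2.e-04 -1.e+00]
tool shift mm [-0.1 -0.   0. ]
```

View pics/crop10.png

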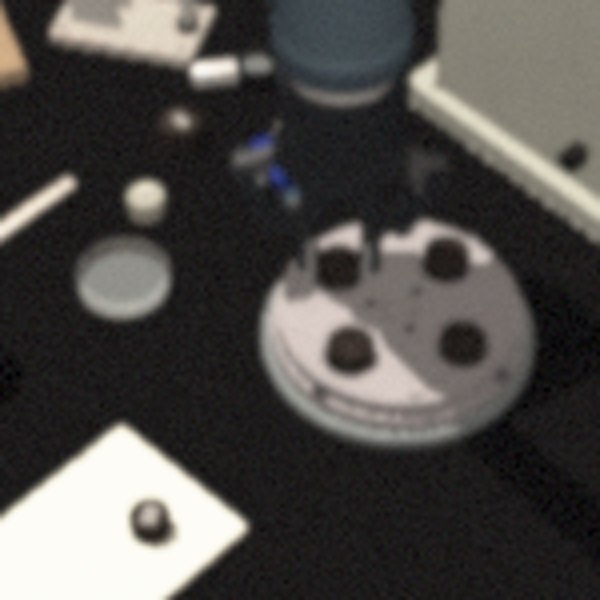

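The specimen sits level with its neighbours between the fingers at about (253,187). The tile holds only the small specimen, and nothing else looks moved. The push is a steady 15.1 N, so I'm handing in.

```bash
python3 -c "
from bench import ctrl
print(ctrl.hand_in())"
```

```text
the job is handed in; nothing more can be done
None
```

The larger specimen is in the holder's empty hole, same side down and pressed home. I handed the job in at about 26 s, still gripping it and pushing.

**Last checks**
- **Lifter:** it was met at z = 3.5 mm and gave softly over about 5 mm. The stop then turned rigid at -1.5 mm, exactly where I expected home.
- **Push:** the average was 15.1 N (scatter 0.2 N) with no movement.
- **Picture:** it shows the specimen level with its neighbours. The small specimen and dish look unmoved; the hex key was never checked and the arm partly hid the jar.

**What disagreed**
- **Height reading:** the fingertips were really about 37 mm higher than the reported TCP height. Pictures and a light touch on the specimen's top (8.8 N at most) showed this. I worked with that offset, and the lifter and plate contacts agreed with it.
- **Side force:** about 5 N along x remained under load. A small sideways shift did not remove it. The specimen may be leaning lightly on the hole wall, or the arm may be flexing under load.
- **Hole position:** the camera estimates of the hole's centre differed by 2–3 mm. I used a middle value, and the specimen went in without touching the rim.

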